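Reset the board tester and hold its test plate down on the hidden locating pin

TASK

Run the board tester's self-check. First squeeze the trigger of the upright reset grip fully against the grip and let it spring back out; then take the test plate by its handle, bring it between the tester's two rails and slide it along until the hole in its underside drops over the locating pin, and press it down until the sprung deck is at its bottom stop. Finish while still holding the plate pressed down like that (do not let go), and leave the other things on the desk where they are.

Things in the scene. Friction and masses are not known exactly. Their poses are not given: they have to be found in the camera images.
- grip_squeeze (a point): Upright black hand grip 34 mm wide, 102 mm high, fixed on a grey base; flat aluminium trigger, 24 mm wide, on its front (-x side). Point: mid-plane, 85 mm above the desk; the grip's back face is 21 mm to +x, the trigger's front face 21 mm to -x when fully squeezed, about 37 mm when released. x from trigger to grip, z up. Pinch both together from above, closing along x.
- trigger (a joint): The trigger's angle: 0 released, 0.30 rad fully squeezed. It turns about a level hinge at its foot, 36 mm above the desk; a spring brings it back, and squeezing it fully takes about 7 N at 85 mm above the desk.
- plate_handle (a point): The test plate's handle: plain upright aluminium bar 14 mm thick (x), 52 mm long (y), standing 42 mm above the plate. Point: the bar's middle, 28 mm above the plate's top, 48 mm above its underside. x across the bar, y along it, z up.
- plate_hole (a point): The test plate: 100 (x) by 76 (y) by 20 mm, black with aluminium top, about 0.3 kg, at first flat on the desk, same either way round. Point: the middle of its underside, right below the handle's middle: the mouth of a blind round hole 15 mm wide and 17 mm deep that cannot be seen from above. Axes as the handle's.
- tester_rails (a point): The tester: fixed grey base 210 x 150 x 14 mm, two aluminium rails 170 mm long along x, 80 mm apart inside, vertical to 50 mm above the desk, then sloping outwards up to 58 mm. The plate goes between them, its 100 mm side along the rails, 2 mm of play each side. Point: midway between the rails, 58 mm above the desk. x along the rails, y across, z up.
- tester_deck_middle (a point): Middle of the sprung deck's top (124 x 72 mm) when it is up, 36 mm above the desk; axes as the rails'. A steel pin 12 mm thick, its conical tip 5 mm across, stands through the deck's slot midway between the rails, 9 mm above the raised deck, anywhere within 12 mm of this point along x (not given). The plate rides on its tip until the hole is over it, then can drop 9 mm.
- deck (a joint): How far the deck is pressed down: 0 up, 0.006 m at its bottom stop. It carries the plate's weight without giving; about 9 N more brings it to the stop, where the pin reaches 15 mm into the hole.
- tin: Bystander: round screw tin, 64 mm wide, 24 mm high; origin at the centre of its underside.
- tape: Bystander: roll of tape lying flat, 92 mm wide, 46 mm high; origin at the centre of its underside.
- eraser: Bystander: eraser 34 x 44 x 12 mm; origin at the centre of its underside.
- cell: Bystander: battery cell lying on its side, 36 x 48 x 14 mm; origin at the centre of its underside.
Not all that is in view belongs to the job. Leave any orange look-alike of the part that bears plate_handle alone.

How it is judged:
On the way, in this order (a step that is already met when the one before it is completed fails the run):
1. the trigger is squeezed fully (value of joint trigger above 0.22 rad), for 0.2 s.
2. the trigger has sprung back (value of joint trigger below 0.04 rad), for 0.2 s.
3. the plate has dropped over the pin, onto the deck, between the rails (z of plate_handle in the frame of tester_deck_middle below 0.052 m and x of plate_handle in the frame of tester_deck_middle between -0.018 and 0.018 m and y of plate_handle in the frame of tester_deck_middle between -0.006 and 0.006 m and angle between plate_handle's own z axis and vertical below 0.08 rad), for 0.1 s.
At the end, for the whole second after the job is handed in: Fingers bear on the plate with over 3 N; it is level within 0.06 rad, its handle within 18 mm along and 6 mm across of the deck's middle and at most 45 mm above the raised deck's level; the deck is pressed at least 4.5 mm; the trigger is released (below 0.04 rad) (value of joint deck above 0.0045 m and z of plate_handle in the frame of tester_deck_middle below 0.045 m and x of plate_handle in the frame of tester_deck_middle between -0.018 and 0.018 m and y of plate_handle in the frame of tester_deck_middle between -0.006 and 0.006 m and angle between plate_handle's own z axis and vertical below 0.06 rad and contact force between the fingers and plate above 3 N and value of joint trigger below 0.04 rad); the arm keeps its last pose, push and grip.
It fails at once if a bystander is pushed more than 30 mm from its place (distance of any of tin, tape, eraser, cell from where it was at the start of the episode above 0.03 m).
It also fails if it takes over 72 s, if anything falls off the work surface, if the arm or the gripper's body presses on something with over 40 N, if the wrist force passes 120 N, or if a joint passes its speed limit or range.

ROBOT

A 6-joint arm with a two-finger parallel gripper is mounted at the origin on a cart in front of the work surface, level with it; the furniture and walls round the work are solid. World frame = base frame: x ahead of the robot, y to its left, z up, the work surface at z = 0. Lengths are in m, angles in rad, forces in N, time in s.
With the tool pointing down it reaches from about 0.35 to 0.975 m from the base axis. Payload 4.9 kg.
Tool frame: the origin (TCP) lies on the mounting face of the last link; the fingertips stand 173 mm ahead of it and the grasp point (between the pads) lies 155 mm ahead of it; z points along the fingers, y is the direction in which the jaws open and shut (so a half turn about z gives the same grasp; the last joint's range is limited). The gripper opens to 85 mm and grips with 20 to 120 N. Pads are 22 mm wide; open, the fingers measure 114 mm over their backs; the gripper's body (76 mm by 85 mm) begins 54 mm behind the grasp point. The pads swing forward as they close: fully open they stand 13 mm farther back than shut.
Start: joints at [0.997, 0.053, 1.613, -0, 1.476, -0.119], TCP at [0.275, 0.561, 0.405] pointing down, gripper open.
Joint ranges: [-3.01, 3.01], [-1.01, 2.22], [0.06, 2.58], [-1.02, 4.17], [0.09, 2.62], [-3.14, 3.14]. Speed limits (rad/s): [2.57, 2.57, 3.14, 3.14, 3.14, 3.14].

INTERFACE

Orientations are given as a rotation vector (axis times angle).
In Python, from station import ctrl gives the robot as it stands. The module is installed in compiled form; this text tells all that it offers.
- The arm moves only by the tool jog_arm, never from a script. Its argument "steps" is a list of rows, each a list of 2 entries, a list of its own where there are three numbers: the shift along the tool's x, y, z in cm, then the turn, a rotation vector about the tool's x, y, z in degrees. In form: [[[tx, ty, tz], [rx, ry, rz]], ...]. A call has 1 to 8 rows; each row shifts and turns the pose as measured when the row begins, along the tool's axes as they then stand; what a row does not reach is not made up. A row lasts 1/10 s, in which the tool goes at most 50 mm and 8.59 degrees, less where a joint would pass 70% of its speed; a pose out of reach is approached as far as the arm can. A call is refused whole if a number of a shift passes 5 or a number of a turn 8.59, either way. A call with a gripper value outside its range is refused whole. "fingers" is the gripper command: -1 is shut, 1 is fully open, values between are in proportion, set as the call begins (left out, the last holds). The fingers move at their own pace and stop on an object; "grip_force" is the grip in N (left out, the last holds). Time passes only in rows, so rows that do not move let the fingers close. It gives the time, the measured TCP pose, the force and the opening at its end, in the units of the state.
- ctrl.get_obs(): the state, without advancing time (a new reading comes with each control period).
- ctrl.get_image(name): name is "scene" or "side" or "wrist"; returns the picture (400x640x3 uint8, red, green, blue); there is no depth.
- ctrl.camera_info(name): a dict with "K" (3x3 intrinsics, pixels), "camera_from_world" (4x4, takes a point from world to camera coordinates). Camera axes: x right, y up, looking along -z (the intrinsics and any distortion apply to the point x, -y, -z); pixel columns grow to the right and rows downward; lengths in m; the calibration is good to about 2 mm. The wrist camera is an equidistant fisheye: a pixel r from the principal point sees the ray r / f radians off the axis. A picture is of the moment at which its call begins: read the wrist's pose just before it. camera_info takes no time and is no camera call; for the wrist camera it gives the pose at the moment of the call.
- ctrl.finish_job(): hands the job in, once; it reports no verdict.
The state is a dict: "t": time; "q": joint angles; "dq": joint speeds; "effort": joint torques, N m; "tool_pos": TCP position; "tool_rot": TCP orientation; "contact_force": force on the tool from outside, world axes, zero at the start; "wrist_torque": the same for the moment, N m; "opening": finger opening in m.
Only numpy, scipy, OpenCV 4.12 (cv2) and the standard library are available. Lean on these libraries where they do the work, as an engineer would, in place of code of your own. Each camera call takes 0.05 s, during which the arm holds its last target.

## Working session

There is one attempt and no reset: what is moved stays moved. The work goes in short steps, Python scripts to look and compute and a tool call to move; the robot and the scene stay as the last step left them, time stands still between calls to the robot, and variables do not carry over. Pictures are saved under pics/ and viewed, and the job is handed in when it is done.

Besides the shell and the picture viewer there is one more tool, called after "Request:" by a JSON object that holds its "op" and its "data", one argument or row to a line. jog_arm: Moves the arm, as the interface text tells. Its arguments: {"type":"object","properties":{"steps":{"type":"array","items":{"type":"array"}},"fingers":{"type":"number"},"grip_force":{"type":"number"}},"required":["steps"]}

```bash
mkdir -p pics
python3 - <<'E'
from station import ctrl
import cv2, numpy as np
for n in ["scene","side","wrist"]:
    ci=ctrl.camera_info(n); print(n,np.round(ci["K"],2).tolist(),np.round(ci["camera_from_world"],4).tolist(),[k for k in ci])
    im=ctrl.get_image(n); cv2.imwrite(f"pics/{n}0.png",im[:,:,::-1])
print(ctrl.get_obs())
E
```

```text
scene [[424.49, 0.0, 319.15], [0.0, 424.49, 192.74], [0.0, 0.0, 1.0]] [[-0.0028, -1.0, -0.0069, 0.0228], [0.8756, -0.0058, 0.4831, -0.491], [-0.4831, -0.0047, 0.8756, -1.1152], [0.0, 0.0, 0.0, 1.0]] ['K', 'camera_from_world']
side [[473.64, 0.0, 320.94], [0.0, 473.64, 201.55], [0.0, 0.0, 1.0]] [[-0.9781, -0.2082, 0.0041, 0.4982], [0.1159, -0.5275, 0.8416, -0.1151], [-0.1731, 0.8236, 0.5401, -1.2389], [0.0, 0.0, 0.0, 1.0]] ['K', 'camera_from_world']
wrist [[309.71, 0.0, 315.68], [0.0, 309.71, 197.35], [0.0, 0.0, 1.0]] [[0.4385, 0.8987, -0.0026, -0.6227], [-0.8647, 0.4211, -0.2738, 0.036], [-0.245, 0.1223, 0.9618, -0.3779], [0.0, 0.0, 0.0, 1.0]] ['K', 'camera_from_world']
{'t': 0.15, 'q': array([ 9.96998714e-01,  5.31941019e-02,  1.61396700e+00, -6.15958740e-06,
        1.47599781e+00, -1.18993681e-01]), 'dq': array([ 0.00100764, -0.00405559, -0.00244718, -0.0006774 ,  0.00198246,
       -0.00096595]), 'effort': array([ 1.12623715e-03, -3.94243598e+01, -3.70720375e+01, -1.04351591e-04,
        4.70664250e-03, -4.67743519e-05]), 'tool_pos': array([0.27443528, 0.5612903 , 0.40375904]), 'tool_rot': array([-7.08143397e-01, -3.06020053e+00,  2.31703380e-03]), 'contact_force': array([-0.22814155, -0.18561053, -0.09008589]), 'wrist_torque': array([ 0.06360165,  0.02966922, -0.02796358]), 'opening': 0.08547719981750564}
```

View pics/scene0.png

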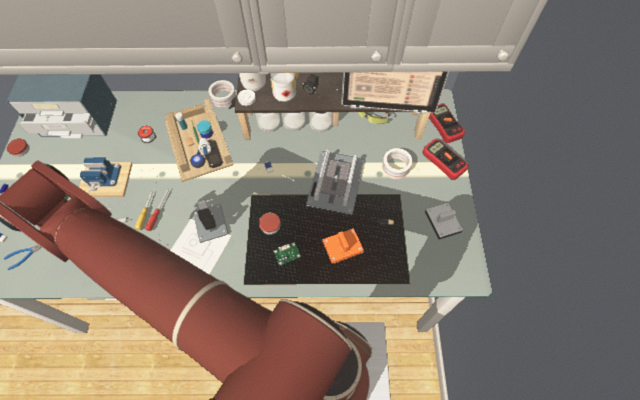

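View pics/side0.png

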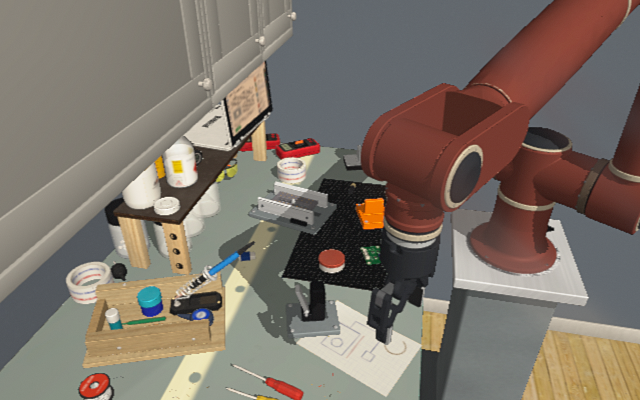

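View pics/wrist0.png

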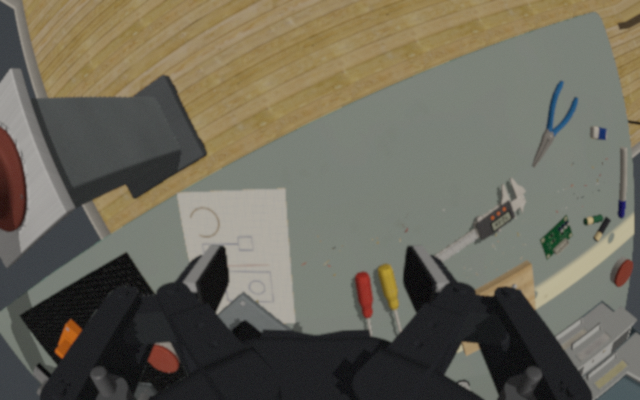

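The scene image shows the grip at about (208,220), the tester at (336,182), the test plate at (444,220) and the tape at (397,162). The orange look-alike is at (343,246). I'll zoom in next.

Run:
```python
import cv2
im=cv2.imread("pics/scene0.png")
def crop(x0,y0,x1,y1,s,n,src=im): cv2.imwrite(n,cv2.resize(src[y0:y1,x0:x1],None,fx=s,fy=s,interpolation=cv2.INTER_CUBIC))
a=cv2.resize(im[185:255,175:245],(390,390),interpolation=cv2.INTER_CUBIC)
b=cv2.resize(im[185:255,410:480],(390,390),interpolation=cv2.INTER_CUBIC)
cv2.imwrite("pics/c1.png",cv2.hconcat([a,b]))
crop(295,140,375,220,7,"pics/c2.png")
s=cv2.imread("pics/side0.png")
crop(275,270,355,345,7,"pics/c3.png",s)
```

```text
(no output)
```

View pics/c1.png

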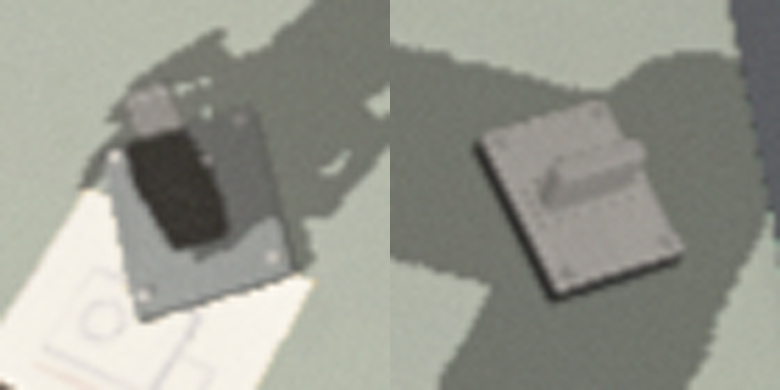

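View pics/c2.png

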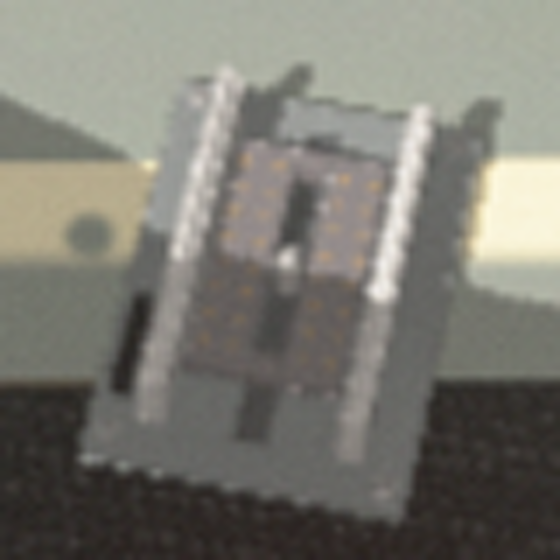

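View pics/c3.png

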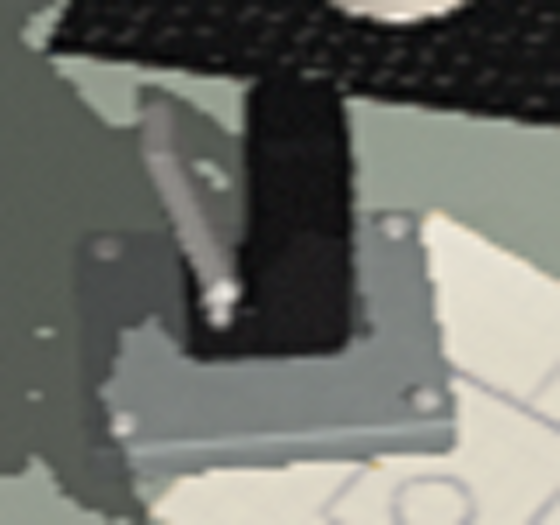

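```bash
cat > h.py <<'E'
from station import ctrl
import cv2, numpy as np
from scipy.spatial.transform import Rotation as R
def ray(ci,name,uv):
    K=np.array(ci["K"]);M=np.array(ci["camera_from_world"])
    x=(uv[0]-K[0,2])/K[0,0];y=(uv[1]-K[1,2])/K[1,1]
    if name=="wrist":
        r=np.hypot(x,y); d=np.array([x/r*np.sin(r),-y/r*np.sin(r),-np.cos(r)]) if r>0 else np.array([0,0,-1.])
    else: d=np.array([x,-y,-1.])
    return -M[:3,:3].T@M[:3,3], M[:3,:3].T@d
def onz(ci,name,uv,z):
    o,d=ray(ci,name,uv); return o+d*(z-o[2])/d[2]
def proj(ci,name,p):
    K=np.array(ci["K"]);M=np.array(ci["camera_from_world"])
    c=M[:3,:3]@np.asarray(p,float)+M[:3,3]; v=np.array([c[0],-c[1],-c[2]])
    if name=="wrist":
        th=np.arctan2(np.hypot(v[0],v[1]),v[2]); n=np.hypot(v[0],v[1]); v2=v[:2]/n*th
    else: v2=v[:2]/v[2]
    return v2[0]*K[0,0]+K[0,2], v2[1]*K[1,1]+K[1,2]
def toolmove(p,yaw_y_dir):
    "delta in tool axes (cm,deg) to bring TCP to p with tool z down, tool y axis along world dir"
    s=ctrl.get_obs(); Rc=R.from_rotvec(s["tool_rot"]); 
    best=None
    for sg in (1,-1):
        y=np.array([yaw_y_dir[0],yaw_y_dir[1],0])*sg; y/=np.linalg.norm(y); z=np.array([0,0,-1.]); x=np.cross(y,z)
        Rt=R.from_matrix(np.stack([x,y,z],1)); rv=(Rc.inv()*Rt).as_rotvec()
        if best is None or np.linalg.norm(rv)<np.linalg.norm(best): best=rv
    return Rc.inv().apply(np.array(p)-s["tool_pos"])*100, np.degrees(best)
E
python3 - <<'E'
from h import *
ci=ctrl.camera_info("scene")
f=70/390
g=lambda x,y:(175+x*f-.4,185+y*f-.4); p=lambda x,y:(410+(x-390)*f-.4,185+y*f-.4); t=lambda x,y:(295+x/7-.4,140+y/7-.4)
print("cam",-np.array(ci["camera_from_world"])[:3,:3].T@np.array(ci["camera_from_world"])[:3,3])
for n,uv,z in [("base1",g(140,320),.014),("base2",g(300,272),.014),("base3",g(250,108),.014),
 ("gtop farL",g(128,145),.102),("gtop farR",g(185,128),.102),("trig",g(150,90),.1),
 ("P1",p(475,142),.02),("P2",p(604,98),.02),("P3",p(684,252),.02),("P4",p(552,292),.02),("H1",p(562,160),.062),("H2",p(640,148),.062),
 ("railL far",t(228,72),.058),("railL near",t(148,415),.058),("railR far",t(420,108),.058),("railR near",t(350,455),.058),
 ("deck1",t(248,142),.036),("deck2",t(385,160),.036),("deck3",t(345,395),.036),("deck4",t(185,368),.036),("pin",t(287,255),.045)]:
    print(n,np.round(onz(ci,"scene",uv,z)[:2],4))
E
```

```text
cam [-0.10878285  0.01474577  1.21381204]
base1 [0.3844 0.3847]
base2 [0.4124 0.3002]
base3 [0.5144 0.339 ]
gtop farL [0.4472 0.3771]
gtop farR [0.457  0.3483]
trig [0.4809 0.3705]
P1 [ 0.4856 -0.3101]
P2 [ 0.5131 -0.3867]
P3 [ 0.4176 -0.4162]
P4 [ 0.3943 -0.3407]
H1 [ 0.4536 -0.3442]
H2 [ 0.4605 -0.3874]
railL far [ 0.6899 -0.0059]
railL near [0.5074 0.0315]
railR far [ 0.6689 -0.0953]
railR near [ 0.487  -0.0568]
deck1 [ 0.665  -0.0153]
deck2 [ 0.6545 -0.0796]
deck3 [ 0.5287 -0.0569]
deck4 [0.5431 0.0151]
pin [ 0.5971 -0.032 ]
```

Run:
```python
from h import *
print(toolmove([.44,.36,.40],[.947,.32]))
```

```text
(array([-23.71592695, -10.80924729,   0.38845748]), array([-8.85316595e-02,  2.54562837e-02,  4.52710950e+01]))
```

Request:
{"op": "jog_arm", "data": {
  "steps": [
    [[-4, -1.8, 0], [0, 0, 0]],
    [[-4, -1.8, 0], [0, 0, 0]],
    [[-4, -1.8, 0], [0, 0, 0]],
    [[-4, -1.8, 0], [0, 0, 0]],
    [[-4, -1.8, 0], [0, 0, 0]],
    [[-4, -1.8, 0], [0, 0, 0]]
  ],
  "fingers": 1
}}

```text
t: 0.75
tool_pos: [0.4444, 0.356, 0.4009]
tool_rot: [-0.69, -3.061, 0.005]
contact_force: [1.0, 0.6, -0.6]
opening: 0.0852
```

Request:
{"op": "jog_arm", "data": {
  "steps": [
    [[0, 0, 0], [0, 0, 7.6]],
    [[0, 0, 0], [0, 0, 7.6]],
    [[0, 0, 0], [0, 0, 7.6]],
    [[0, 0, 0], [0, 0, 7.6]],
    [[0, 0, 0], [0, 0, 7.6]],
    [[0, 0, 0], [0, 0, 7.6]],
    [[0, 0, 0], [0, 0, 0]]
  ]
}}

```text
t: 1.45
tool_pos: [0.4483, 0.3494, 0.3977]
tool_rot: [-1.878, -2.516, 0.015]
contact_force: [-0.0, 0.1, 0.8]
opening: 0.0857
```

Run:
```python
from h import *
print(ctrl.get_obs()["t"],ctrl.get_obs()["q"])
im=ctrl.get_image("wrist"); cv2.imwrite("pics/w1.png",im[:,:,::-1])
print(toolmove([.44,.36,.40],[.947,.32]))
```

```text
1.45 [ 5.31446920e-01 -7.46932196e-02  1.75102799e+00 -1.70968705e-03
  1.47501495e+00  2.43021537e-01]
(array([ 1.25055533, -0.49444223, -0.23536417]), array([-0.52985242,  0.22123588, -2.00238191]))
```

View pics/w1.png

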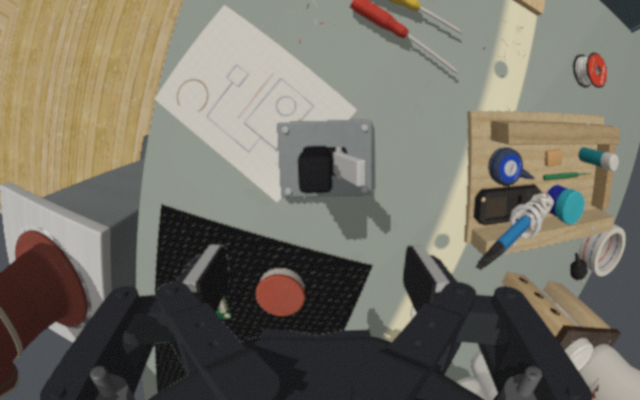

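Run:
```python
from h import *
im=cv2.imread("pics/w1.png")
cv2.imwrite("pics/w1c.png",cv2.resize(im[110:210,265:385],None,fx=6,fy=6,interpolation=cv2.INTER_CUBIC))
ci=ctrl.camera_info("wrist"); s=ctrl.get_obs()
A=R.from_rotvec(s["tool_rot"])
for d in (.155,.30,.39): print(proj(ci,"wrist",s["tool_pos"]+A.apply([0,0,d])))
print(A.as_matrix())
```

```text
(np.float64(316.76553332156726), np.float64(268.7339053740131))
(np.float64(316.44334256992425), np.float64(188.78751764769575))
(np.float64(316.36163929133073), np.float64(169.80443075102406))
[[-0.28684398  0.95794686 -0.00763889]
 [ 0.95796887  0.28679885 -0.00648558]
 [-0.00402202 -0.00917817 -0.99994979]]
```

View pics/w1c.png

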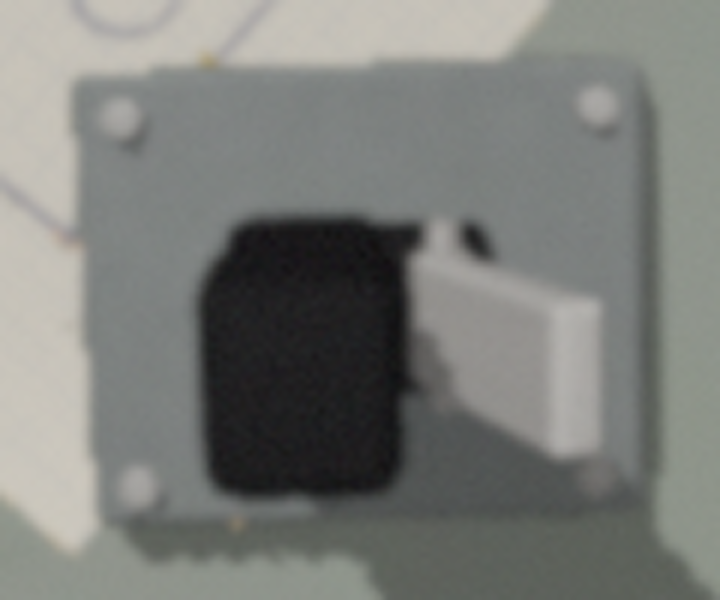

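Run:
```python
from h import *
ci=ctrl.camera_info("wrist")
c=lambda x,y:(265+(x-3)/6,110+(y-3)/6)
P={}
for n,uv,z in [("tl",c(205,290),.102),("bl",c(212,495),.102),("br",c(400,495),.102),("r",c(405,380),.102),("l",c(203,380),.102),("bt",c(300,497),.102),
 ("trigtop a",c(598,300),.1),("trigtop b",c(598,455),.1),("s1",c(122,120),.014),("s2",c(598,107),.014),("s3",c(138,487),.014),("s4",c(598,475),.014)]:
    P[n]=onz(ci,"wrist",uv,z); print(n,np.round(P[n][:2],4))
print((P["s2"]-P["s1"])[:2]/np.linalg.norm(P["s2"]-P["s1"]),(P["s4"]-P["s3"])[:2]/np.linalg.norm(P["s4"]-P["s3"]), (P["s1"]+P["s2"]+P["s3"]+P["s4"])/4)
a=np.array([.945,.327]);a/=np.linalg.norm(a); b=np.array([-a[1],a[0]])
for n in P: print(n,np.round([P[n][:2]@a,P[n][:2]@b],4))
```

```text
tl [0.4232 0.3705]
bl [0.4325 0.3415]
br [0.459  0.3495]
r [0.4545 0.3662]
l [0.4265 0.3577]
bt [0.445 0.345]
trigtop a [0.478  0.3855]
trigtop b [0.4855 0.3635]
s1 [0.3973 0.3826]
s2 [0.4826 0.4113]
s3 [0.4196 0.3143]
s4 [0.5055 0.343 ]
[0.94790613 0.31854978] [0.94858803 0.31651341] [0.4512718  0.36282123 0.014     ]
tl [0.521  0.2118]
bl [0.5204 0.1813]
br [0.5481 0.1802]
r [0.5493 0.1974]
l [0.5201 0.1986]
bt [0.5334 0.1805]
trigtop a [0.5778 0.208 ]
trigtop b [0.5777 0.1847]
s1 [0.5006 0.2317]
s2 [0.5906 0.2309]
s3 [0.4994 0.1598]
s4 [0.5898 0.1588]
```

Run:
```python
from h import *
a=np.array([.945,.327]);a/=np.linalg.norm(a); b=np.array([-a[1],a[0]])
p=.545*a+.197*b; print(p)
print(toolmove([p[0],p[1],.232],[.948,.3175]))
```

```text
[0.45061636 0.36438838]
(array([ 1.43399451,  0.80260052, 16.55283647]), array([-0.52955047,  0.22194646, -1.84830194]))
```

Request:
{"op": "jog_arm", "data": {
  "steps": [
    [[1.4, 0.8, 2], [-0.5, 0.2, -1.8]],
    [[0, 0, 3], [0, 0, 0]],
    [[0, 0, 2], [0, 0, 0]],
    [[0, 0, 0], [0, 0, 0]]
  ]
}}

```text
t: 1.9
tool_pos: [0.4522, 0.3658, 0.3267]
tool_rot: [1.819, 2.56, 0.004]
contact_force: [0.0, -0.4, 0.4]
opening: 0.0853
```

Run:
```python
from h import *
print(toolmove([.4506,.3644,.232],[.948,.3175]))
im=ctrl.get_image("wrist"); cv2.imwrite("pics/w2.png",im[:,:,::-1])
```

```text
(array([-0.08034648, -0.21991389,  9.46875888]), array([ 0.15892852, -0.02187148,  0.69189118]))
```

View pics/w2.png

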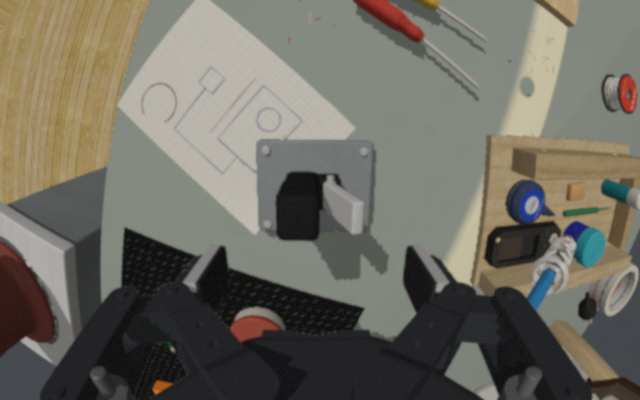

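The grip and trigger span columns 277–362, centred between the fingers. Descending.

Request:
{"op": "jog_arm", "data": {
  "steps": [
    [[-0.1, -0.2, 2.5], [0.1, 0, 0.7]],
    [[0, 0, 2.5], [0, 0, 0]],
    [[0, 0, 2.5], [0, 0, 0]],
    [[0, 0, 1.6], [0, 0, 0]],
    [[0, 0, 0], [0, 0, 0]]
  ]
}}

```text
t: 2.45
tool_pos: [0.4546, 0.3665, 0.2438]
tool_rot: [1.824, 2.549, 0.025]
contact_force: [-0.3, -0.7, 1.1]
opening: 0.0857
```

Run:
```python
from h import *
print(toolmove([.4506,.3644,.232],[.948,.3175]))
im=ctrl.get_image("wrist"); cv2.imwrite("pics/w3.png",im[:,:,::-1])
```

```text
(array([-0.07194371, -0.46066117,  1.17512842]), array([ 0.9734187 , -0.22841863,  0.30538308]))
```

View pics/w3.png

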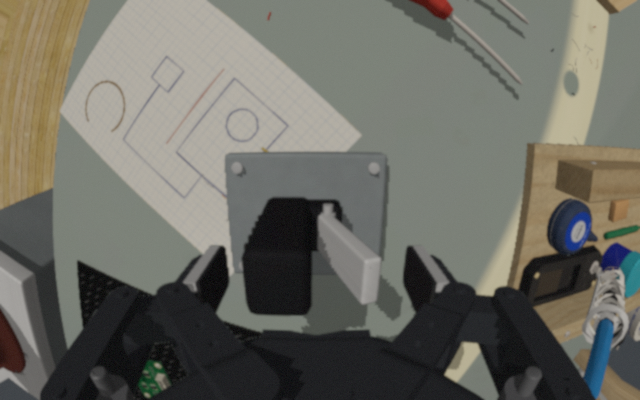

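Request:
{"op": "jog_arm", "data": {
  "steps": [
    [[-0.1, -0.5, 1.1], [1.0, -0.2, 0.3]],
    [[0, -0.4, 0], [0, 0, 0]],
    [[0, 0, 0], [0, 0, 0]]
  ]
}}

```text
t: 2.8
tool_pos: [0.4479, 0.3637, 0.2376]
tool_rot: [1.834, 2.548, 0.01]
contact_force: [0.5, 0.7, 0.3]
opening: 0.0853
```

Run:
```python
from h import *
print(toolmove([.4468,.3631,.232],[.948,.3175]))
im=ctrl.get_image("wrist"); cv2.imwrite("pics/w4.png",im[:,:,::-1])
```

```text
(array([-0.02378065, -0.12210465,  0.55741314]), array([ 0.37418757, -0.12564187,  0.01331923]))
```

View pics/w4.png

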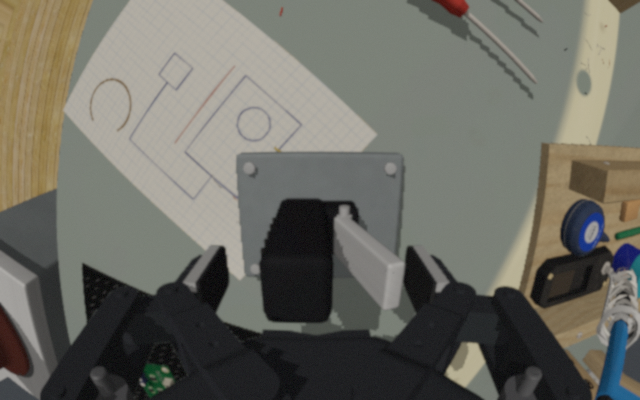

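Trigger is just inside the front finger; I'll close.

Request:
{"op": "jog_arm", "data": {
  "steps": [
    [[0, 0, 0.3], [0.3, 0, 0]],
    [[0, 0, 0], [0, 0, 0]],
    [[0, 0, 0], [0, 0, 0]],
    [[0, 0, 0], [0, 0, 0]],
    [[0, 0, 0], [0, 0, 0]],
    [[0, 0, 0], [0, 0, 0]],
    [[0, 0, 0], [0, 0, 0]],
    [[0, 0, 0], [0, 0, 0]]
  ],
  "fingers": -1,
  "grip_force": 40
}}

```text
t: 3.65
tool_pos: [0.447, 0.3639, 0.2389]
tool_rot: [-1.832, -2.547, 0.005]
contact_force: [-2.3, -0.7, 0.9]
opening: 0.0411
```

Run:
```python
from h import *
im=ctrl.get_image("wrist"); cv2.imwrite("pics/w5.png",im[:,:,::-1])
print(toolmove([.4468,.3631,.232],[.948,.3175]),ctrl.get_obs()["opening"])
```

```text
(array([-0.07278467, -0.03729506,  0.69267966]), array([-0.31008136, -0.10052345,  0.02729959])) 0.04037083490647774
```

View pics/w5.png

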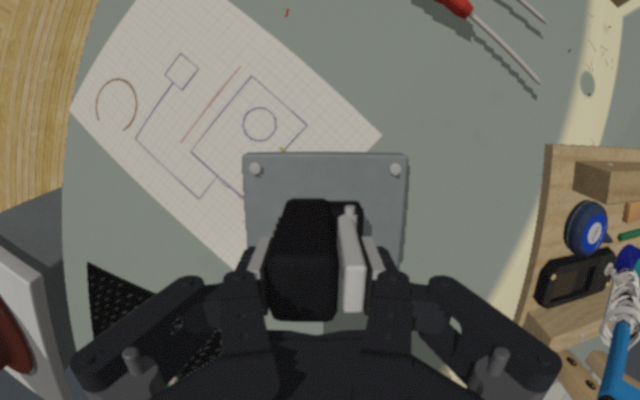

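Opening is 41 mm, so the trigger is fully squeezed. I'll hold briefly, then release.

Request:
{"op": "jog_arm", "data": {
  "steps": [
    [[0, 0, 0], [0, 0, 0]],
    [[0, 0, 0], [0, 0, 0]],
    [[0, 0, 0], [0, 0, 0]],
    [[0, 0, 0], [0, 0, 0]]
  ]
}}

```text
t: 4.1
tool_pos: [0.447, 0.3639, 0.2389]
tool_rot: [-1.832, -2.546, 0.006]
contact_force: [-2.2, -2.0, 0.9]
opening: 0.0405
```

Request:
{"op": "jog_arm", "data": {
  "steps": [
    [[0, 0, 0], [0, 0, 0]],
    [[0, 0, 0], [0, 0, 0]],
    [[0, 0, 0], [0, 0, 0]],
    [[0, 0, 0], [0, 0, 0]],
    [[0, 0, 0], [0, 0, 0]],
    [[0, 0.1, 0], [0, 0, 0]],
    [[0, 0.2, 0], [0, 0, 0]],
    [[0, 0, 0], [0, 0, 0]]
  ],
  "fingers": 1
}}

```text
t: 4.9
tool_pos: [0.4497, 0.3647, 0.2379]
tool_rot: [-1.83, -2.544, 0.012]
contact_force: [-0.1, -1.3, -0.5]
opening: 0.086
```

Request:
{"op": "jog_arm", "data": {
  "steps": [
    [[0, 0, -2.5], [0, 0, 0]],
    [[0, 0, -4], [0, 0, 0]],
    [[0, 0, -4], [0, 0, 0]],
    [[0, 0, -4], [0, 0, 0]],
    [[0, 0, 0], [0, 0, 0]]
  ]
}}

```text
t: 5.4
tool_pos: [0.4509, 0.3648, 0.3858]
tool_rot: [-1.829, -2.542, 0.021]
contact_force: [0.3, -0.1, 0.4]
opening: 0.0853
```

Run:
```python
from h import *
im=ctrl.get_image("wrist"); cv2.imwrite("pics/w6.png",im[:,:,::-1])
im=ctrl.get_image("scene"); cv2.imwrite("pics/s6.png",im[:,:,::-1])
cv2.imwrite("pics/s6c.png",cv2.resize(im[130:260,290:480,::-1],None,fx=4,fy=4,interpolation=cv2.INTER_CUBIC))
print(ctrl.get_obs()["t"],toolmove([.45,-.36,.36],[.955,.295]))
```

```text
5.5 (array([-68.65623076, -22.93198259,   2.69536489]), array([-1.50381219,  0.12608897,  1.36267425]))
```

View pics/w6.png

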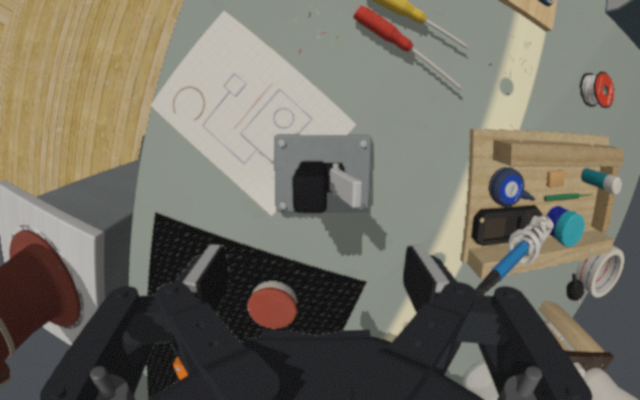

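View pics/s6.png

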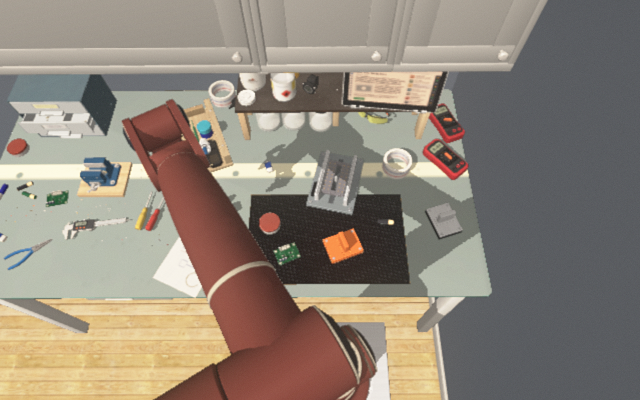

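View pics/s6c.png

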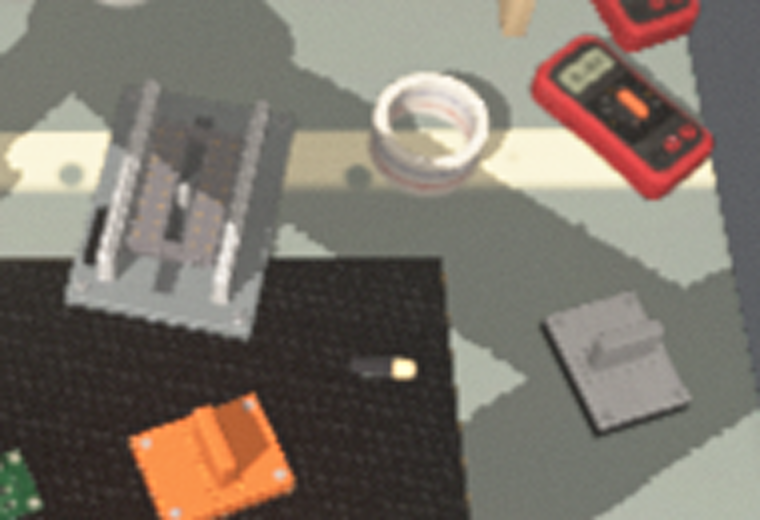

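Request:
{"op": "jog_arm", "data": {
  "steps": [
    [[-4.6, -1.55, 0], [-1.5, 0, 1.4]],
    [[-4.6, -1.4, 0], [0, 0, 0]],
    [[-4.6, -1.4, 0], [0, 0, 0]],
    [[-4.6, -1.4, 0], [0, 0, 0]],
    [[-4.6, -1.4, 0], [0, 0, 0]],
    [[-4.6, -1.4, 0], [0, 0, 0]],
    [[-4.6, -1.4, 0], [0, 0, 0]],
    [[0, 0, 0], [0, 0, 0]]
  ]
}}

```text
t: 6.3
tool_pos: [0.4469, 0.0162, 0.3633]
tool_rot: [-1.851, -2.518, 0.031]
contact_force: [0.5, 0.8, 0.3]
opening: 0.0856
```

Run:
```python
from h import *
im=ctrl.get_image("wrist"); cv2.imwrite("pics/w7.png",im[:,:,::-1])
np.save("w7.npy",ctrl.camera_info("wrist"),allow_pickle=True)
print(ctrl.get_obs()["t"],toolmove([.45,-.36,.36],[.955,.295]))
```

```text
6.35 (array([-36.15263299, -11.03824501,   0.47970713]), array([-1.48892708, -0.15190917,  0.30882008]))
```

View pics/w7.png

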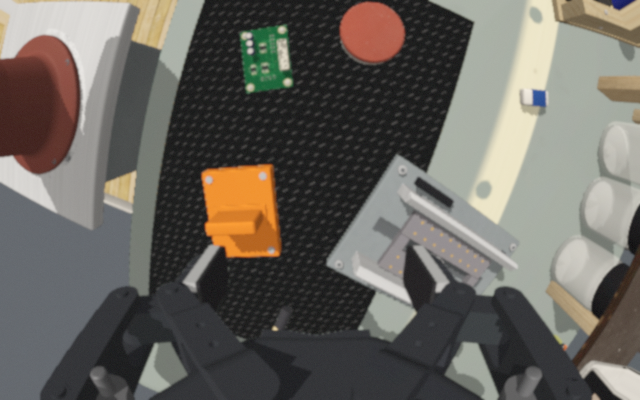

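Request:
{"op": "jog_arm", "data": {
  "steps": [
    [[-4.6, 0.9, 0], [-1.5, 0, 0.3]],
    [[-4.6, 0.9, 0], [0, 0, 0]],
    [[-4.6, 0.9, 0], [0, 0, 0]],
    [[-4.6, 0.9, 0], [0, 0, 0]],
    [[-4.6, 0.9, 0], [0, 0, 0]],
    [[0, 0, 0], [0, 0, 0]],
    [[0, 0, 0], [0, 0, 0]]
  ]
}}

```text
t: 7.05
tool_pos: [0.5631, -0.186, 0.3477]
tool_rot: [-1.837, -2.522, -0.004]
contact_force: [-0.2, 0.6, -0.8]
opening: 0.0856
```

Run:
```python
from h import *
im=ctrl.get_image("wrist"); cv2.imwrite("pics/w8.png",im[:,:,::-1])
import pickle; pickle.dump(ctrl.camera_info("wrist"),open("w8.pkl","wb"))
print(ctrl.get_obs()["t"],toolmove([.45,-.36,.36],[.955,.295]))
```

```text
7.1 (array([-13.09623002, -16.11039773,  -1.32177843]), array([-0.60719438, -1.06485911,  0.74441784]))
```

View pics/w8.png

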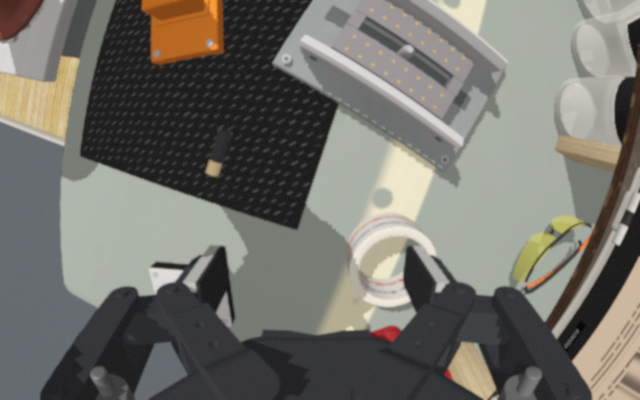

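Request:
{"op": "jog_arm", "data": {
  "steps": [
    [[4, 0, -2], [0, 0, 0]],
    [[4, 0, -2], [0, 0, 0]],
    [[0, 0, 0], [-0.6, -1, 0.7]],
    [[0, 0, 0], [0, 0, 0]]
  ]
}}

```text
t: 7.5
tool_pos: [0.5364, -0.1015, 0.3866]
tool_rot: [-1.852, -2.529, -0.0]
contact_force: [-0.7, 0.0, -1.0]
opening: 0.0853
```

Run:
```python
from h import *
im=ctrl.get_image("wrist"); cv2.imwrite("pics/w9.png",im[:,:,::-1])
import pickle; pickle.dump(ctrl.camera_info("wrist"),open("w9.pkl","wb"))
cv2.imwrite("pics/w9c.png",cv2.resize(im[0:190,260:530,::-1],None,fx=2.96,fy=2.96,interpolation=cv2.INTER_CUBIC))
print(ctrl.get_obs()["t"],toolmove([.45,-.36,.36],[.955,.295]))
```

```text
7.55 (array([-22.03276235, -16.04036292,   2.59432602]), array([-0.22196245, -0.37663152,  0.39095042]))
```

View pics/w9c.png

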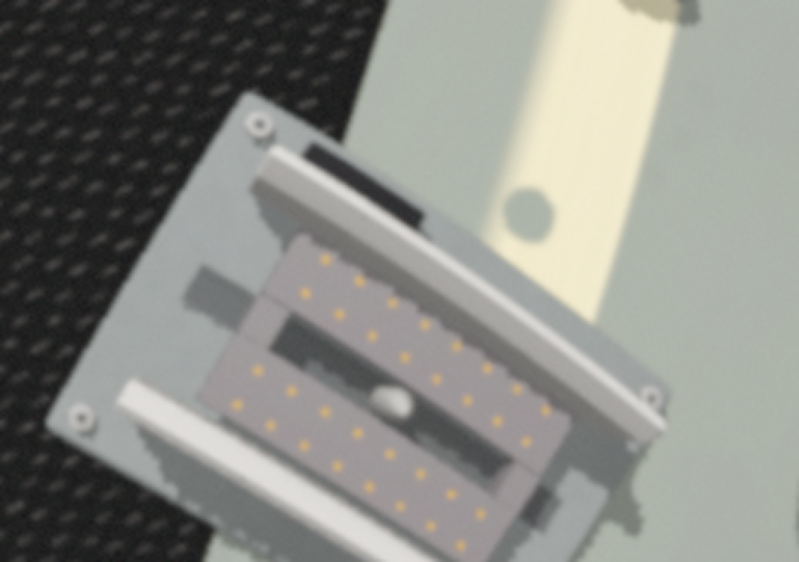

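Run:
```python
from h import *
import pickle; ci=pickle.load(open("w9.pkl","rb"))
c=lambda x,y:(260+x/2.96-.33,y/2.96-.33)
P={}
for n,uv,z in [("d1",c(302,236),.036),("d2",c(571,415),.036),("d3",c(483,562),.036),("d4",c(200,396),.036),
 ("s1",c(259,124),.015),("s2",c(82,418),.015),("s3",c(651,397),.015),("rLa",c(275,148),.058),("rLb",c(663,428),.058),("rRa",c(128,382),.058),("rRb",c(420,562),.058),("pin",c(392,402),.043),
 ("r1",c(325,259),.036),("r2",c(546,410),.036),("r3",c(238,405),.036),("r4",c(460,547),.036)]:
    P[n]=onz(ci,"wrist",uv,z)[:2]; print(n,np.round(P[n],4))
u=lambda a,b:(np.round((P[b]-P[a])/np.linalg.norm(P[b]-P[a]),4),np.linalg.norm(P[b]-P[a]).round(4))
for a,b in [("d1","d2"),("d4","d3"),("s1","s3"),("rLa","rLb"),("rRa","rRb"),("r1","r2"),("r3","r4"),("d1","d4"),("d2","d3"),("s1","s2"),("r1","r3"),("r2","r4")]: print(a,b,u(a,b))
print("deck",sum(P[k] for k in("d1","d2","d3","d4"))/4,"rivets",sum(P[k] for k in("r1","r2","r3","r4"))/4,"base",(P["s2"]+P["s3"])/2)
```

```text
d1 [0.5476 0.0116]
d2 [ 0.6639 -0.0136]
d3 [ 0.6508 -0.077 ]
d4 [ 0.5314 -0.053 ]
s1 [0.5218 0.0505]
s2 [ 0.4932 -0.0751]
s3 [0.7059 0.0082]
rLa [0.5283 0.0335]
rLb [ 0.6909 -0.0059]
rRa [ 0.5068 -0.0546]
rRb [ 0.6195 -0.0813]
pin [ 0.5948 -0.0333]
r1 [0.5577 0.0066]
r2 [ 0.6535 -0.0155]
r3 [ 0.5449 -0.0519]
r4 [ 0.6399 -0.0745]
d1 d2 (array([ 0.9773, -0.2117]), np.float64(0.119))
d4 d3 (array([ 0.9805, -0.1966]), np.float64(0.1218))
s1 s3 (array([ 0.9746, -0.2242]), np.float64(0.1889))
rLa rLb (array([ 0.9719, -0.2352]), np.float64(0.1673))
rRa rRb (array([ 0.9729, -0.2312]), np.float64(0.1158))
r1 r2 (array([ 0.9744, -0.2247]), np.float64(0.0983))
r3 r4 (array([ 0.9728, -0.2315]), np.float64(0.0976))
d1 d4 (array([-0.2433, -0.9699]), np.float64(0.0667))
d2 d3 (array([-0.2018, -0.9794]), np.float64(0.0648))
s1 s2 (array([-0.2225, -0.9749]), np.float64(0.1289))
r1 r3 (array([-0.213 , -0.9771]), np.float64(0.0599))
r2 r4 (array([-0.2245, -0.9745]), np.float64(0.0606))
deck [ 0.59844621 -0.03299521] rivets [ 0.59901636 -0.03384152] base [ 0.59953203 -0.0334794 ]
```

Request:
{"op": "jog_arm", "data": {
  "steps": [
    [[-3.7, -2.7, 0], [0, 0, 0]],
    [[-3.7, -2.7, 0], [0, 0, 0]],
    [[-3.7, -2.7, 0.5], [0, 0, 0]],
    [[-3.7, -2.7, 0.5], [0, 0, 0]],
    [[-3.7, -2.7, 0.5], [0, 0, 0]],
    [[-1.5, -2.0, 0.5], [0, 0, 0]],
    [[0, 0, 0], [0, 0, 0]]
  ]
}}

```text
t: 8.25
tool_pos: [0.4459, -0.3465, 0.3599]
tool_rot: [-1.84, -2.529, -0.003]
contact_force: [0.1, 0.6, 0.2]
opening: 0.0853
```

Run:
```python
from h import *
im=ctrl.get_image("wrist"); cv2.imwrite("pics/w10.png",im[:,:,::-1])
import pickle; pickle.dump(ctrl.camera_info("wrist"),open("w10.pkl","wb"))
print(ctrl.get_obs()["t"],toolmove([.455,-.365,.30],[.955,.295]))
```

```text
8.3 (array([-2.18794406,  0.23478147,  5.99547207]), array([-0.35176308, -0.71015544,  0.80783548]))
```

View pics/w10.png

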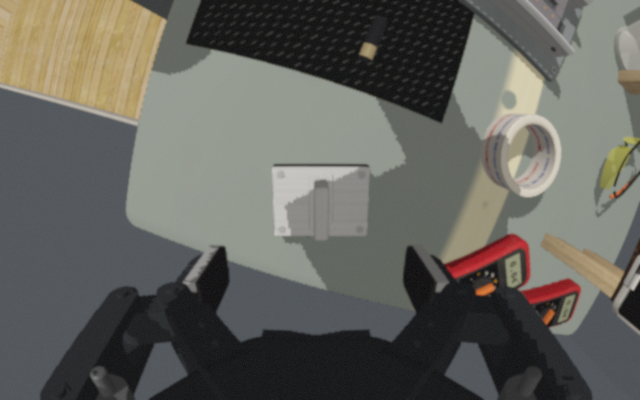

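Run:
```python
from h import *
import pickle; ci=pickle.load(open("w10.pkl","rb"))
im=cv2.imread("pics/w10.png")
cv2.imwrite("pics/w10c.png",cv2.resize(im[155:250,260:380],None,fx=6,fy=6,interpolation=cv2.INTER_CUBIC))
```

```text
(no output)
```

View pics/w10c.png

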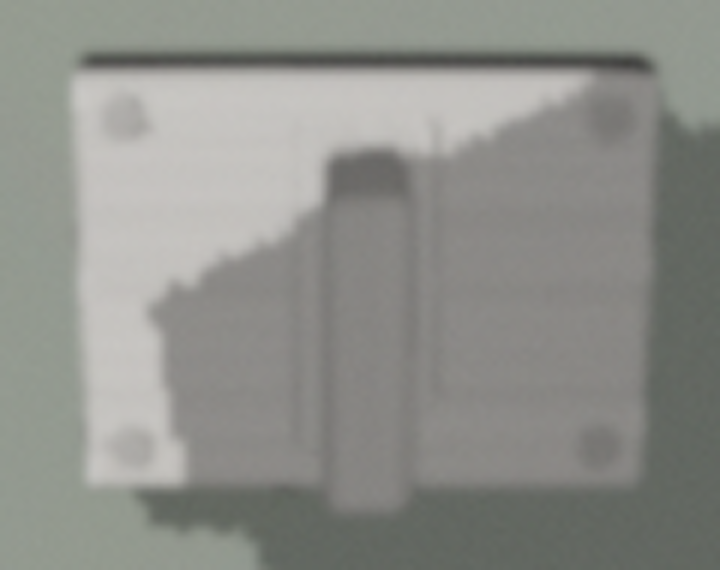

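Run:
```python
from h import *
import pickle; ci=pickle.load(open("w10.pkl","rb"))
c=lambda x,y:(260+(x-3)/6,155+(y-3)/6)
P={}
for n,uv,z in [("p1",c(75,70),.02),("p2",c(655,70),.02),("p3",c(640,487),.02),("p4",c(86,487),.02),("s1",c(125,115),.02),("s2",c(610,115),.02),("s3",c(598,446),.02),("s4",c(132,446),.02),("h1",c(328,195),.062),("h2",c(408,195),.062),("h3",c(408,512),.062),("h4",c(330,512),.062)]:
    P[n]=onz(ci,"wrist",uv,z)[:2]
m=lambda k:sum(P[k+str(i)] for i in (1,2,3,4))/4
print(m("p"),m("s"),m("h"))
u=lambda a,b:(np.round((P[b]-P[a])/np.linalg.norm(P[b]-P[a]),4),np.linalg.norm(P[b]-P[a]).round(4))
for a,b in ["p1 p2","p4 p3","s1 s2","s4 s3","p1 p4","p2 p3","h1 h4","h2 h3"] and [x.split() for x in ["p1 p2","p4 p3","s1 s2","s4 s3","p1 p4","p2 p3","h1 h4","h2 h3"]]: print(a,b,u(a,b))
h=m("h"); print(toolmove([.4545,-.364,.215],[.951,.309]))
```

```text
[ 0.45466618 -0.36420039] [ 0.45499113 -0.36399132] [ 0.45478858 -0.36343366]
p1 p2 (array([0.9502, 0.3116]), np.float64(0.0985))
p4 p3 (array([0.9504, 0.3111]), np.float64(0.1002))
s1 s2 (array([0.9502, 0.3116]), np.float64(0.0826))
s4 s3 (array([0.9504, 0.3111]), np.float64(0.0834))
p1 p4 (array([ 0.298 , -0.9546]), np.float64(0.076))
p2 p3 (array([ 0.3194, -0.9476]), np.float64(0.076))
h1 h4 (array([ 0.3139, -0.9495]), np.float64(0.0507))
h2 h3 (array([ 0.3202, -0.9474]), np.float64(0.0507))
(array([-2.18311907,  0.26952327, 14.49613497]), array([-0.34658161, -0.71269124, -0.02627975]))
```

Request:
{"op": "jog_arm", "data": {
  "steps": [
    [[-2.2, 0.25, 2], [-0.3, -0.7, 0]],
    [[0, 0, 4], [0, 0, 0]],
    [[0, 0, 2], [0, 0, 0]],
    [[0, 0, 0], [0, 0, 0]]
  ]
}}

```text
t: 8.7
tool_pos: [0.4583, -0.3638, 0.2789]
tool_rot: [1.842, 2.541, 0.002]
contact_force: [0.3, -0.0, -0.1]
opening: 0.0855
```

Run:
```python
from h import *
print(ctrl.get_obs()["t"],toolmove([.4548,-.364,.203],[.9503,.3113]))
```

```text
8.7 (array([ 0.09709278, -0.36082685,  7.58739219]), array([ 0.15208188,  0.08663435, -0.01082058]))
```

Request:
{"op": "jog_arm", "data": {
  "steps": [
    [[0.1, -0.35, 2.5], [0.1, 0.1, 0]],
    [[0, 0, 2.5], [0, 0, 0]],
    [[0, 0, 1.5], [0, 0, 0]],
    [[0, 0, 0], [0, 0, 0]]
  ]
}}

```text
t: 9.1
tool_pos: [0.4582, -0.3616, 0.2163]
tool_rot: [1.834, 2.544, 0.002]
contact_force: [-0.6, 0.6, -0.1]
opening: 0.0856
```

Run:
```python
from h import *
print(ctrl.get_obs()["t"],toolmove([.4548,-.364,.203],[.9503,.3113]))
im=ctrl.get_image("wrist"); cv2.imwrite("pics/w11.png",im[:,:,::-1])
```

```text
9.1 (array([-0.11111754, -0.40475494,  1.32483001]), array([0.23819113, 0.19668359, 0.28014553]))
```

View pics/w11.png

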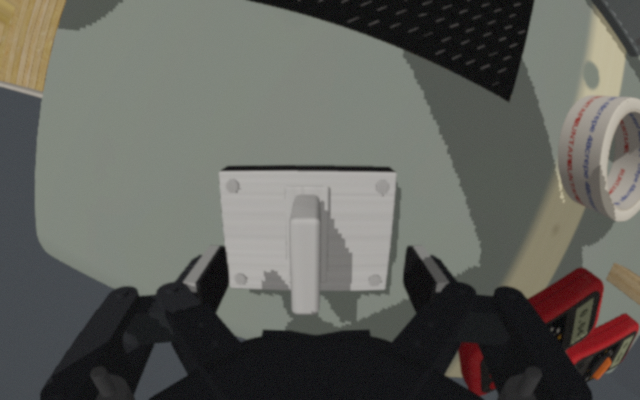

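Request:
{"op": "jog_arm", "data": {
  "steps": [
    [[-0.1, -0.4, 0.8], [0.2, 0.2, 0.3]],
    [[0, 0, 0.5], [0, 0, 0]],
    [[0, 0, 0], [0, 0, 0]]
  ]
}}

```text
t: 9.45
tool_pos: [0.4565, -0.3654, 0.208]
tool_rot: [1.839, 2.537, -0.001]
contact_force: [0.1, 0.4, 0.1]
opening: 0.0855
```

Run:
```python
from h import *
print(ctrl.get_obs()["t"],toolmove([.4548,-.364,.203],[.9503,.3113]))
```

```text
9.45 (array([ 0.19129056, -0.12390973,  0.49337001]), array([ 0.25209252,  0.43608122, -0.00811544]))
```

Request:
{"op": "jog_arm", "data": {
  "steps": [
    [[0.2, -0.12, 0.5], [0.25, 0.4, 0]],
    [[0, 0, 0], [0, 0, 0]]
  ]
}}

```text
t: 9.65
tool_pos: [0.4549, -0.3642, 0.2036]
tool_rot: [1.843, 2.542, -0.001]
contact_force: [-0.3, -0.4, -0.5]
opening: 0.0856
```

Request:
{"op": "jog_arm", "data": {
  "steps": [
    [[0, 0, 0], [0, 0, 0]],
    [[0, 0, 0], [0, 0, 0]],
    [[0, 0, 0], [0, 0, 0]],
    [[0, 0, 0], [0, 0, 0]],
    [[0, 0, 0], [0, 0, 0]],
    [[0, 0, 0], [0, 0, 0]],
    [[0, 0, 0], [0, 0, 0]],
    [[0, 0, 0], [0, 0, 0]]
  ],
  "fingers": -1,
  "grip_force": 60
}}

```text
t: 10.45
tool_pos: [0.455, -0.3646, 0.2044]
tool_rot: [1.843, 2.541, -0.002]
contact_force: [-0.1, -0.9, 0.5]
opening: 0.0129
```

Request:
{"op": "jog_arm", "data": {
  "steps": [
    [[0, 0, 0], [0, 0, 0]],
    [[0, 0, 0], [0, 0, 0]],
    [[0, 0, 0], [0, 0, 0]],
    [[0, 0, 0], [0, 0, 0]]
  ]
}}

```text
t: 10.85
tool_pos: [0.455, -0.3646, 0.2044]
tool_rot: [1.843, 2.541, -0.002]
contact_force: [-0.6, -1.6, 1.5]
opening: 0.0129
```

Run:
```python
from h import *
print(ctrl.get_obs()["t"],toolmove([.4548,-.364,.203],[.9503,.3113]),ctrl.get_obs()["contact_force"])
im=ctrl.get_image("wrist"); cv2.imwrite("pics/w12.png",im[:,:,::-1])
```

```text
10.85 (array([ 0.06256598, -0.0026342 ,  0.14125295]), array([ 0.03573766,  0.15142431, -0.03246547])) [-0.62189034 -1.61538776  1.54134664]
```

View pics/w12.png

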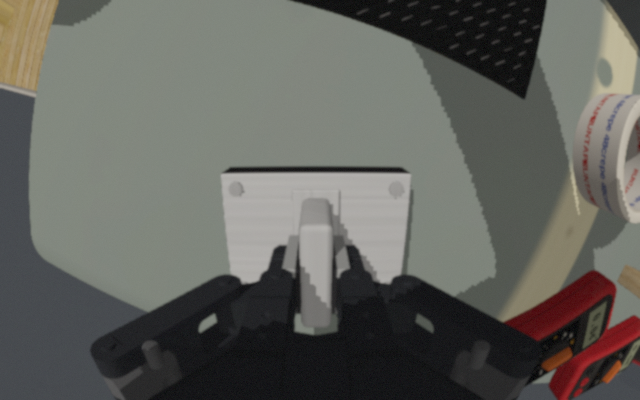

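Request:
{"op": "jog_arm", "data": {
  "steps": [
    [[0, 0, -2], [0, 0, 0]],
    [[0, 0, -3], [0, 0, 0]],
    [[0, 0, -3], [0, 0, 0]],
    [[0, 0, -3], [0, 0, 0]],
    [[0, 0, 0], [0, 0, 0]]
  ],
  "grip_force": 80
}}

```text
t: 11.4
tool_pos: [0.4533, -0.3627, 0.3115]
tool_rot: [-1.839, -2.536, -0.002]
contact_force: [0.2, -0.3, -2.2]
opening: 0.0129
```

Run:
```python
from h import *
s=ctrl.get_obs();print(s["t"],s["q"],s["contact_force"])
print(toolmove([.58,-.12,.31],[.9503,.3113]))
```

```text
11.4 [-8.02871768e-01  2.54721058e-02  1.80074024e+00 -2.94982244e-04
  1.32495055e+00 -1.11882396e+00] [ 0.15115836 -0.2810811  -2.18858929]
(array([19.12628928, 19.58374904,  0.22352826]), array([-0.25406028, -0.4862016 , -0.03088141]))
```

Request:
{"op": "jog_arm", "data": {
  "steps": [
    [[3.2, 3.2, 0], [0, 0, 0]],
    [[3.2, 3.2, 0], [0, 0, 0]],
    [[3.2, 3.2, 0], [0, 0, 0]],
    [[3.2, 3.2, 0], [0, 0, 0]],
    [[3.2, 3.2, 0], [0, 0, 0]],
    [[3.2, 3.2, 0], [0, 0, 0]],
    [[0, 0, 0], [0, 0, 0]]
  ]
}}

```text
t: 12.1
tool_pos: [0.5764, -0.1119, 0.2961]
tool_rot: [-1.837, -2.517, 0.002]
contact_force: [-0.4, -1.2, -3.1]
opening: 0.0131
```

Request:
{"op": "jog_arm", "data": {
  "steps": [
    [[0, 0, 0], [0, 0, 6.2]],
    [[0, 0, 0], [0, 0, 6.2]],
    [[0, 0, 0], [0, 0, 6.2]],
    [[0, 0, 0], [0, 0, 6.2]],
    [[0, 0, 0], [0, 0, 6.2]],
    [[0, 0, 0], [0, 0, 0]]
  ]
}}

```text
t: 12.7
tool_pos: [0.5717, -0.1099, 0.2792]
tool_rot: [-2.446, -1.903, 0.035]
contact_force: [0.5, 0.6, -3.0]
opening: 0.0124
```

Run:
```python
from h import *
s=ctrl.get_obs();print(s["t"],s["q"],s["contact_force"])
print(toolmove([.595,-.0325,.30],[.974,-.2265]))
```

```text
12.7 [-0.31862917  0.07321664  1.80920024  0.00500524  1.30679255 -0.07158648] [ 0.4771791   0.56818536 -2.96002457]
(array([ 8.09315628,  0.26078346, -2.02941102]), array([-2.69714952, -0.49449723, -1.14446757]))
```

Request:
{"op": "jog_arm", "data": {
  "steps": [
    [[0, 0, -2.2], [-2.7, -0.5, -1.1]],
    [[4, 0.1, 0], [0, 0, 0]],
    [[3.8, 0.1, 0], [0, 0, 0]],
    [[0, 0, 0], [0, 0, 0]]
  ]
}}

```text
t: 13.1
tool_pos: [0.5902, -0.035, 0.2943]
tool_rot: [-2.45, -1.956, 0.008]
contact_force: [0.3, -0.8, -2.2]
opening: 0.0129
```

Run:
```python
from h import *
s=ctrl.get_obs();print(s["t"],s["q"],s["contact_force"])
print(toolmove([.595,-.0325,.27],[.974,-.2265]))
for n in ("scene","side","wrist"):
    im=ctrl.get_image(n); cv2.imwrite(f"pics/{n}13.png",im[:,:,::-1])
a=cv2.imread("pics/scene13.png")[130:240,280:400];b=cv2.imread("pics/side13.png")[170:270,240:360]
cv2.imwrite("pics/c13.png",cv2.hconcat([cv2.resize(a,(390,358),interpolation=2),cv2.resize(b,(390,358),interpolation=2)]))
```

```text
13.1 [-1.85152717e-01  6.77715079e-02  1.78746661e+00  1.36642099e-04
  1.29434711e+00  3.82272766e-02] [ 0.2907591  -0.75980389 -2.22917342]
(array([0.35433178, 0.43098986, 2.42844484]), array([-0.45786732,  0.01115272,  0.29034478]))
```

View pics/wrist13.png

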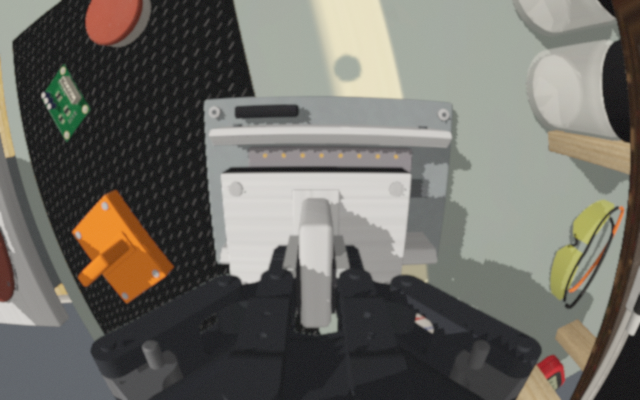

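View pics/side13.png

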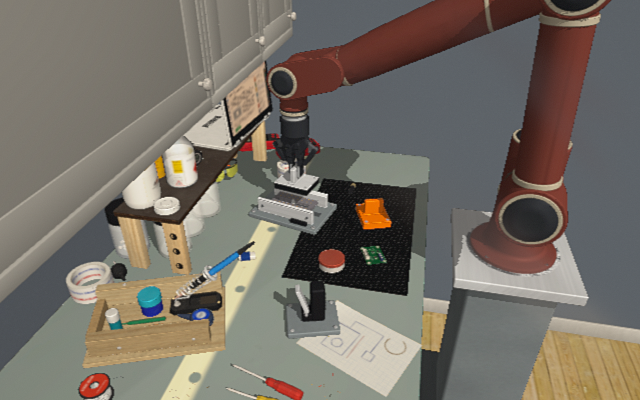

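View pics/scene13.png

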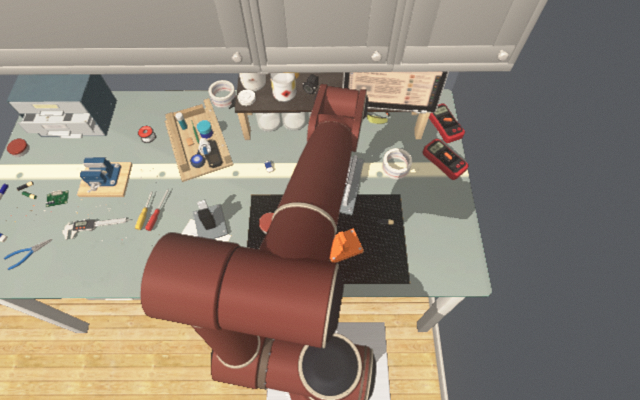

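Run:
```python
from h import *
im=cv2.imread("pics/wrist13.png")
cv2.imwrite("pics/w13c.png",cv2.resize(im[85:285,195:462],None,fx=3,fy=3,interpolation=cv2.INTER_CUBIC))
import pickle; pickle.dump(ctrl.camera_info("wrist"),open("w13.pkl","wb"))
```

```text
(no output)
```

View pics/w13c.png

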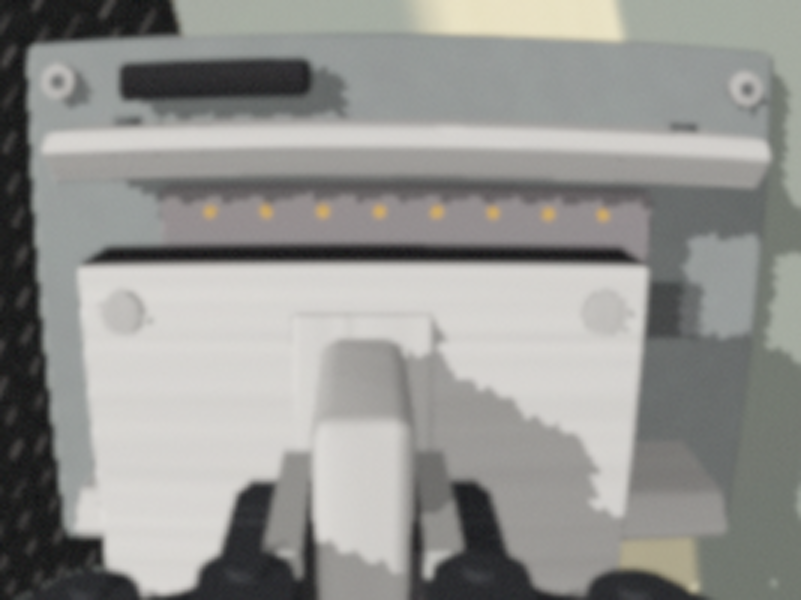

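Run:
```python
from h import *
import pickle; ci=pickle.load(open("w13.pkl","rb")); s=ctrl.get_obs()
c=lambda x,y:(195+(x-1)/3,85+(y-1)/3)
top=s["tool_pos"][2]-.2044+.02
P={}
for n,uv,z in [("s1",c(57,82),.015),("s2",c(746,88),.015),("ra",c(45,153),.056),("rb",c(770,162),.056),("i1",c(46,150),.058),("r1",c(210,212),.036),("r2",c(603,215),.036),("p1",c(78,266),top),("p2",c(648,268),top),("ps1",c(123,311),top),("ps2",c(604,311),top)]:
    P[n]=onz(ci,"wrist",uv,z)[:2]; print(n,P[n].round(4))
for a,b in [("s1","s2"),("ra","rb"),("r1","r2"),("p1","p2"),("ps1","ps2")]:
    d=P[b]-P[a]; print(a,b,np.degrees(np.arctan2(d[1],d[0])).round(2),np.linalg.norm(d).round(4))
A=R.from_rotvec(s["tool_rot"]).as_matrix(); print("tool y ang",np.degrees(np.arctan2(A[1,1],A[0,1])))
# centres: tester from screws (-65mm across), plate from edge
import math
a=math.radians(-13.1); ex=np.array([math.cos(a),math.sin(a)]);ey=np.array([-ex[1],ex[0]])
print("plate c", (P["p1"]+P["p2"])/2-ey*.038, s["tool_pos"])
print("screwmid-c across",((P["s1"]+P["s2"])/2-np.array([.599,-.0335]))@ey,((P["s1"]+P["s2"])/2-np.array([.599,-.0335]))@ex,((P["r1"]+P["r2"])/2-np.array([.599,-.0335]))@ex,((P["r1"]+P["r2"])/2-np.array([.599,-.0335]))@ey)
```

```text
s1 [0.5213 0.0493]
s2 [0.7058 0.0066]
ra [0.5279 0.0309]
rb [ 0.6923 -0.0079]
i1 [0.5291 0.0315]
r1 [0.5583 0.0058]
r2 [ 0.6536 -0.0163]
p1 [0.5482 0.0099]
p2 [ 0.6441 -0.0123]
ps1 [5.539e-01 3.000e-04]
ps2 [ 0.6351 -0.0182]
s1 s2 -13.04 0.1894
ra rb -13.28 0.1689
r1 r2 -13.1 0.0979
p1 p2 -13.07 0.0985
ps1 ps2 -12.83 0.0833
tool y ang -13.039438699315438
plate c [ 0.5875503  -0.03820708] [ 0.5895194  -0.03792979  0.29390366]
screwmid-c across 0.06313437778913951 0.00022853216152861198 0.00034396735689103716 0.02909648570297735
```

Request:
{"op": "jog_arm", "data": {
  "steps": [
    [[0.5, 0.5, 1.2], [-0.4, 0, 0]],
    [[0, 0, 1], [0, 0, 0]],
    [[0, 0, 0], [0, 0, 0]]
  ]
}}

```text
t: 13.55
tool_pos: [0.5951, -0.0363, 0.2686]
tool_rot: [-2.46, -1.952, 0.007]
contact_force: [-0.4, -0.1, -3.3]
opening: 0.013
```

Run:
```python
from h import *
s=ctrl.get_obs();print(s["t"],s["contact_force"])
print(toolmove([.5958,-.0335,.258],[.974,-.2265]))
im=ctrl.get_image("wrist"); cv2.imwrite("pics/w14.png",im[:,:,::-1])
cv2.imwrite("pics/w14c.png",cv2.resize(im[85:285,195:462,::-1],None,fx=3,fy=3,interpolation=cv2.INTER_CUBIC))
import pickle; pickle.dump(ctrl.camera_info("wrist"),open("w14.pkl","wb"))
```

```text
13.55 [-0.40135035 -0.08521801 -3.32471544]
(array([0.29277121, 0.00962484, 1.05460862]), array([-0.19571414,  0.17073978, -0.03766956]))
```

View pics/w14c.png

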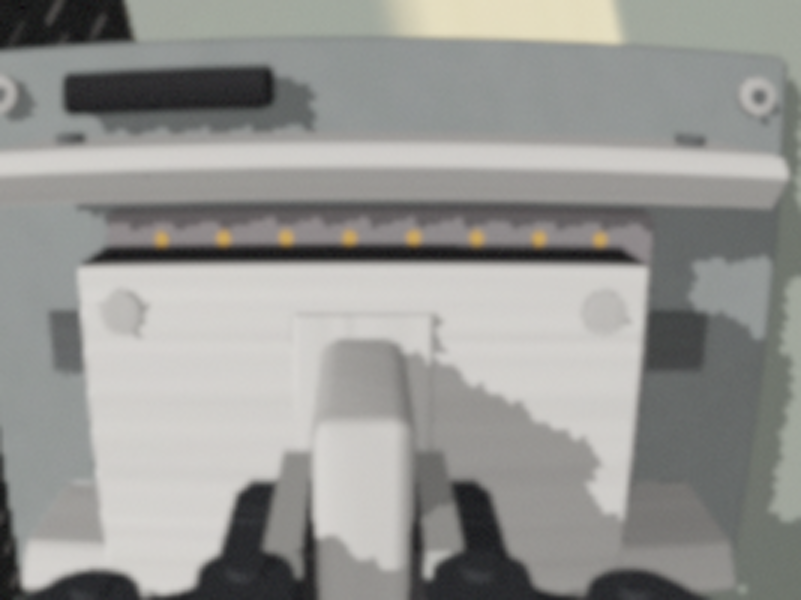

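Run:
```python
from h import *
import pickle,math; ci=pickle.load(open("w14.pkl","rb")); s=ctrl.get_obs()
c=lambda x,y:(195+(x-1)/3,85+(y-1)/3)
top=s["tool_pos"][2]-.2044+.02
a=math.radians(-13.1); ex=np.array([math.cos(a),math.sin(a)]);ey=np.array([-ex[1],ex[0]])
P={}
for n,uv,z in [("s2",c(758,95),.015),("s1",c(2,94),.015),("rb",c(786,190),.056),("r1",c(162,239),.036),("r2",c(600,240),.036),("p1",c(78,266),top),("p2",c(648,268),top)]:
    P[n]=onz(ci,"wrist",uv,z)[:2]
pc=(P["p1"]+P["p2"])/2-ey*.038
tc=(P["s1"]+P["s2"])/2-ey*.0645; rc=(P["r1"]+P["r2"])/2-ey*.0301
T=s["tool_pos"][:2]
for n,q in (("plate",pc),("screws",tc),("riv",rc)): print(n,q.round(4),"rel tool along/across mm",((q-T)@ex*1000).round(1),((q-T)@ey*1000).round(1))
```

```text
plate [ 0.5945 -0.037 ] rel tool along/across mm -0.5 -0.8
screws [ 0.5996 -0.0343] rel tool along/across mm 3.8 3.0
riv [ 0.5993 -0.0341] rel tool along/across mm 3.5 3.1
```

Request:
{"op": "jog_arm", "data": {
  "steps": [
    [[0.35, 0, 0], [-0.2, 0.2, 0]],
    [[0, 0, 0.5], [0, 0, 0]],
    [[0, 0, 0], [0, 0, 0]]
  ]
}}

```text
t: 13.9
tool_pos: [0.5961, -0.0334, 0.2638]
tool_rot: [2.461, 1.952, 0.002]
contact_force: [-0.3, -0.1, -3.6]
opening: 0.0131
```

Run:
```python
from h import *
s=ctrl.get_obs();print(s["t"],s["contact_force"],s["tool_pos"])
print(toolmove([.5950,-.0328,.25],[.974,-.2265]))
im=ctrl.get_image("wrist"); 
cv2.imwrite("pics/w15c.png",cv2.resize(im[85:285,195:462,::-1],None,fx=3,fy=3,interpolation=cv2.INTER_CUBIC))
```

```text
13.9 [-0.25155309 -0.10060906 -3.56502279] [ 0.59611764 -0.03338691  0.26376514]
(array([ 0.03047142, -0.12380246,  1.37639787]), array([ 0.06668895, -0.04965381, -0.08666118]))
```

View pics/w15c.png

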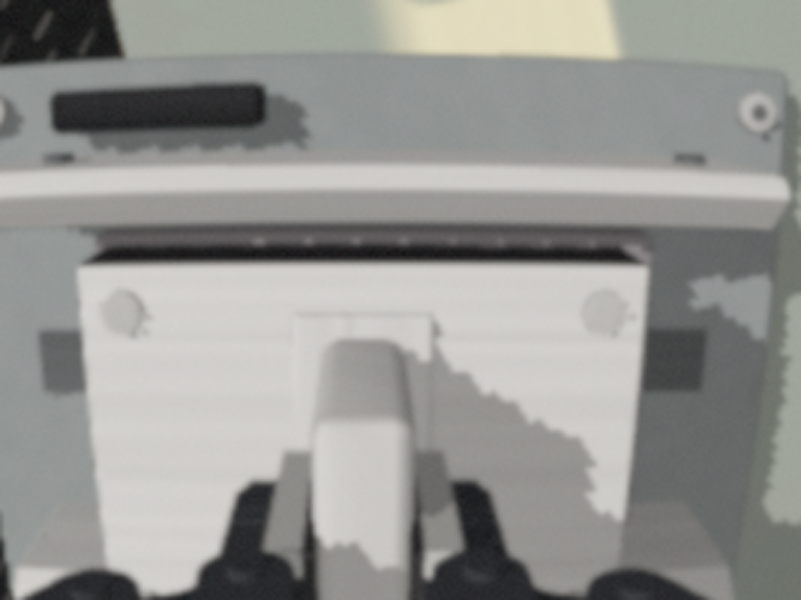

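Request:
{"op": "jog_arm", "data": {
  "steps": [
    [[0.03, -0.05, 0.5], [0, 0, 0]],
    [[0, 0, 0.3], [0, 0, 0]],
    [[0, 0, 0], [0, 0, 0]]
  ]
}}

```text
t: 14.25
tool_pos: [0.5961, -0.0329, 0.2565]
tool_rot: [2.46, 1.951, 0.005]
contact_force: [-0.9, -0.4, -3.1]
opening: 0.0131
```

Run:
```python
from h import *
s=ctrl.get_obs();print(s["t"],s["contact_force"],s["wrist_torque"],s["tool_pos"])
print(toolmove([.5950,-.0328,.25],[.974,-.2265]))
```

```text
14.25 [-0.86036114 -0.36347349 -3.13159774] [-0.01535884  0.021824   -0.00245667] [ 0.59614391 -0.03293022  0.25645306]
(array([-0.0140351 , -0.11663572,  0.64488322]), array([ 0.20308015, -0.05804486, -0.07698776]))
```

No contact yet at an underside height of 52 mm. Lowering further.

Request:
{"op": "jog_arm", "data": {
  "steps": [
    [[0, -0.05, 0.3], [0.2, 0, -0.1]],
    [[0, 0, 0.3], [0, 0, 0]],
    [[0, 0, 0.2], [0, 0, 0]],
    [[0, 0, 0], [0, 0, 0]]
  ]
}}

```text
t: 14.65
tool_pos: [0.5956, -0.0328, 0.2477]
tool_rot: [-2.459, -1.954, -0.001]
contact_force: [-0.5, 0.4, -3.0]
opening: 0.0129
```

Run:
```python
from h import *
s=ctrl.get_obs();print(s["t"],s["contact_force"],s["wrist_torque"],s["tool_pos"])
print(toolmove([.5950,-.0328,.25],[.974,-.2265]))
```

```text
14.65 [-0.53206527  0.38423662 -3.02138372] [-0.00406891  0.01291514  0.01474659] [ 0.59561152 -0.03276675  0.24770584]
(array([-0.01682497, -0.05888469, -0.22941622]), array([-0.01587221, -0.05644014,  0.03783309]))
```

Request:
{"op": "jog_arm", "data": {
  "steps": [
    [[0, 0, 0.3], [0, 0, 0]],
    [[0, 0, 0.2], [0, 0, 0]],
    [[0, 0, 0], [0, 0, 0]]
  ]
}}

```text
t: 14.95
tool_pos: [0.5963, -0.0329, 0.2433]
tool_rot: [2.458, 1.954, 0.004]
contact_force: [0.2, 0.9, -3.4]
opening: 0.0127
```

Run:
```python
from h import *
s=ctrl.get_obs();print(s["t"],s["contact_force"],s["wrist_torque"],s["tool_pos"])
print(toolmove([.5950,-.0328,.25],[.974,-.2265]))
```

```text
14.95 [ 0.16190515  0.92544314 -3.42480746] [ 0.01994486 -0.14326531 -0.01664778] [ 0.59631475 -0.03292637  0.24331298]
(array([-0.01662303, -0.12904077, -0.66908882]), array([ 0.16185394, -0.06617114,  0.0330449 ]))
```

Request:
{"op": "jog_arm", "data": {
  "steps": [
    [[0, 0, 0.2], [0.1, 0, 0]],
    [[0, 0, 0.2], [0, 0, 0]],
    [[0, 0, 0], [0, 0, 0]]
  ]
}}

```text
t: 15.25
tool_pos: [0.5969, -0.033, 0.2406]
tool_rot: [2.459, 1.954, 0.003]
contact_force: [-0.3, 0.2, -2.1]
opening: 0.0127
```

Run:
```python
from h import *
s=ctrl.get_obs();print(s["t"],s["contact_force"],s["wrist_torque"],s["tool_pos"])
print(toolmove([.5950,-.0328,.25],[.974,-.2265]))
```

```text
15.25 [-0.31425701  0.19451316 -2.10382058] [-0.08879822  0.17023063 -0.01164697] [ 0.59689369 -0.03296057  0.24058404]
(array([-0.0261173 , -0.1862692 , -0.94198907]), array([ 0.11158304, -0.06103368,  0.0404865 ]))
```

Request:
{"op": "jog_arm", "data": {
  "steps": [
    [[0, 0, 0.3], [0.1, 0, 0]],
    [[0, 0, 0.3], [0, 0, 0]],
    [[0, 0, 0.2], [0, 0, 0]],
    [[0, 0, 0], [0, 0, 0]]
  ]
}}

```text
t: 15.65
tool_pos: [0.5975, -0.0329, 0.2362]
tool_rot: [-2.458, -1.955, 0.0]
contact_force: [-4.5, 0.2, 7.0]
opening: 0.0125
```

Run:
```python
from h import *
s=ctrl.get_obs();print(s["t"],s["contact_force"],s["wrist_torque"],s["tool_pos"])
print(toolmove([.5950,-.0328,.25],[.974,-.2265]))
```

```text
15.65 [-4.53997322  0.24027701  7.00276537] [ 0.01484616  0.6429018  -0.08570304] [ 0.59747549 -0.03286531  0.23623416]
(array([-0.04889309, -0.24360347, -1.37643508]), array([-0.03964545, -0.02242249,  0.06533076]))
```

Request:
{"op": "jog_arm", "data": {
  "steps": [
    [[0, -0.12, 0.3], [0, 0, 0]],
    [[0, 0, 0.3], [0, 0, 0]],
    [[0, 0, 0.3], [0, 0, 0]],
    [[0, 0, 0], [0, 0, 0]]
  ]
}}

```text
t: 16.05
tool_pos: [0.5977, -0.0327, 0.236]
tool_rot: [-2.458, -1.955, 0.003]
contact_force: [-4.9, 1.5, 7.3]
opening: 0.0132
```

Run:
```python
from h import *
s=ctrl.get_obs();print(s["t"],s["contact_force"],s["wrist_torque"],s["tool_pos"])
print(toolmove([.5950,-.0328,.25],[.974,-.2265]))
```

```text
16.05 [-4.94741333  1.49965028  7.28066916] [ 0.02895392  0.75986803 -0.03774692] [ 0.59772379 -0.03270773  0.23600438]
(array([-0.07127548, -0.26590262, -1.39902291]), array([-0.10582846,  0.04071545,  0.08672551]))
```

Request:
{"op": "jog_arm", "data": {
  "steps": [
    [[0, -0.2, 0.5], [0, 0, 0]],
    [[0, -0.2, 0.5], [0, 0, 0]]
  ]
}}

```text
t: 16.25
tool_pos: [0.5967, -0.0324, 0.2343]
tool_rot: [2.455, 1.953, 0.004]
contact_force: [-11.1, 1.3, 29.0]
opening: 0.0129
```

Run:
```python
from h import *
s=ctrl.get_obs();print(s["t"],s["contact_force"],s["wrist_torque"],s["tool_pos"])
print(toolmove([.5950,-.0328,.25],[.974,-.2265]))
for n in ("side","wrist"):
    im=ctrl.get_image(n); cv2.imwrite(f"pics/{n}16.png",im[:,:,::-1])
s=ctrl.get_obs();print(s["t"],s["contact_force"],s["wrist_torque"],s["tool_pos"])
b=cv2.imread("pics/side16.png")[150:250,230:350]; cv2.imwrite("pics/s16c.png",cv2.resize(b,None,fx=6,fy=6,interpolation=2))
```

```text
16.25 [-11.12295324   1.34453536  28.95336233] [ 0.23687633  2.31504305 -0.06392162] [ 0.59665109 -0.03239713  0.23432662]
(array([-0.07816692, -0.14294141, -1.56808454]), array([0.32442714, 0.06458925, 0.09271104]))
16.35 [-7.1468012   1.2957561  21.43384929] [ 0.13503787  1.78773785 -0.02513881] [ 0.59661547 -0.03243359  0.23437774]
```

View pics/s16c.png

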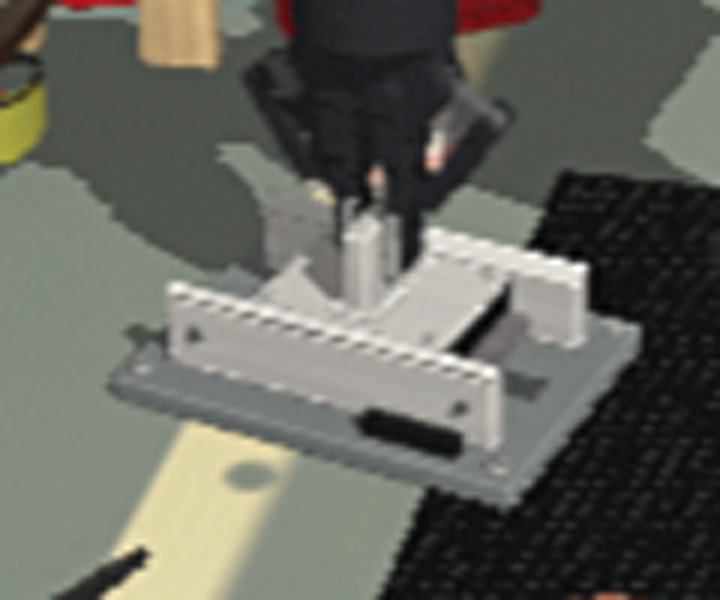

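View pics/wrist16.png

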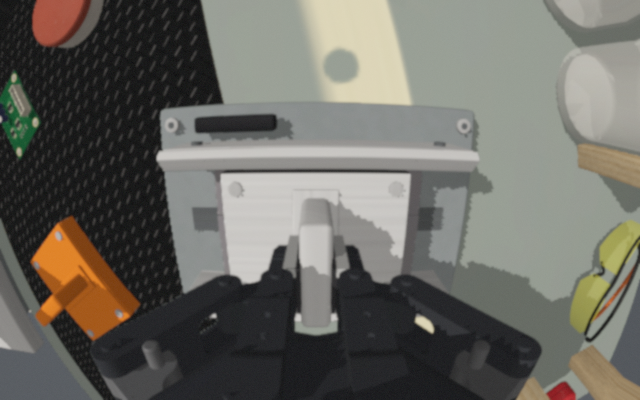

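Request:
{"op": "jog_arm", "data": {
  "steps": [
    [[0, -0.1, 0.5], [0.3, 0, 0]],
    [[0, -0.1, 0.5], [0, 0, 0]],
    [[0, -0.1, 0.5], [0, 0, 0]]
  ]
}}

```text
t: 16.65
tool_pos: [0.5971, -0.0324, 0.2344]
tool_rot: [2.455, 1.953, 0.001]
contact_force: [-12.6, 0.9, 24.9]
opening: 0.0131
```

Run:
```python
from h import *
for i in range(8):
    im=ctrl.get_image("wrist" if i%2 else "scene"); s=ctrl.get_obs();print(s["t"],s["contact_force"].round(1),s["wrist_torque"].round(2),s["tool_pos"].round(4),s["opening"])
    cv2.imwrite(f"pics/f{i%2}.png",im[:,:,::-1])
print(toolmove([.5950,-.0328,.25],[.974,-.2265]))
```

```text
16.7 [-12.8   1.5  24.1] [ 0.3   2.36 -0.06] [ 0.5971 -0.0323  0.2343] 0.013169685079887796
16.75 [-11.6   1.5  24.2] [ 0.35  2.35 -0.1 ] [ 0.597  -0.0323  0.2344] 0.012575162594870093
16.8 [-12.6   1.6  24.4] [ 0.33  2.28 -0.09] [ 0.5971 -0.0323  0.2344] 0.012725190531758248
16.85 [-11.8   0.8  24.6] [ 0.28  2.38 -0.05] [ 0.597  -0.0323  0.2344] 0.012667330597986222
16.9 [-12.4   1.   25.2] [ 0.32  2.31 -0.11] [ 0.597  -0.0323  0.2344] 0.01298471953321959
16.95 [-11.7   1.2  24.7] [ 0.31  2.31 -0.08] [ 0.5971 -0.0323  0.2344] 0.012900341630658386
17.0 [-11.9   1.2  24.1] [ 0.29  2.32 -0.08] [ 0.597  -0.0323  0.2344] 0.012636427300928229
17.05 [-12.9   1.2  24.5] [ 0.31  2.33 -0.11] [ 0.5971 -0.0323  0.2344] 0.012537929256536842
(array([-0.09471095, -0.18351008, -1.56042917]), array([0.21568306, 0.12072556, 0.10683384]))
```

View pics/f0.png

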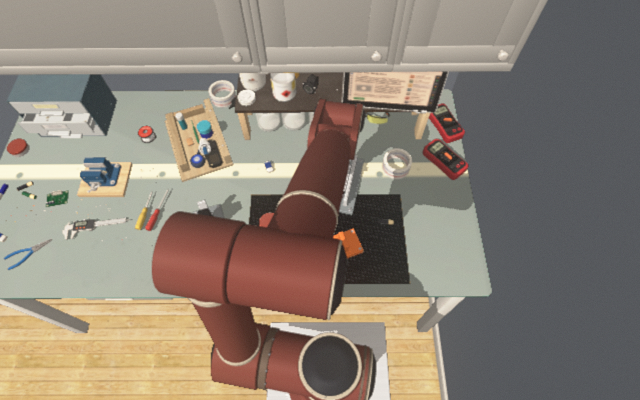

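View pics/f1.png

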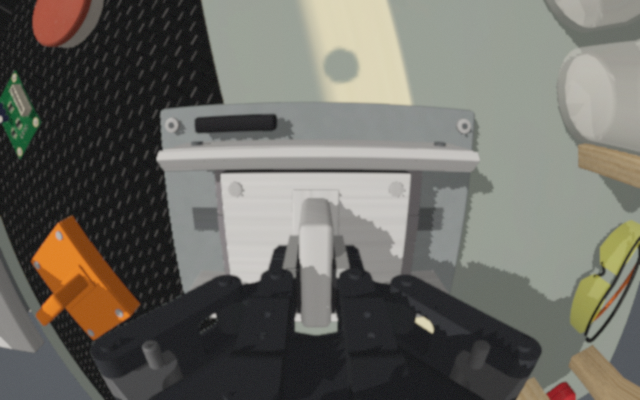

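Run:
```python
from h import *
print(ctrl.finish_job()); s=ctrl.get_obs(); print(s["t"],s["tool_pos"],s["contact_force"])
```

```text
the job is handed in; nothing more can be done
None
the job is handed in; nothing more can be done
```

I ran the whole self-check and handed the job in at about 17 s. The plate was still gripped and pressed down, and no verdict was reported.

- **Trigger:** I squeezed it until the jaws stopped at 41 mm, matching the 42 mm expected when fully squeezed. I held it about 0.5 s and released it. The next wrist picture showed it sprung back out.
- **Plate over the pin:** I took the grey plate by its handle, leaving the orange look-alike alone. I lowered it between the rails straight over the pin, which I had located about 4 mm off the deck's middle. It dropped in with almost no resistance, so I didn't need to slide it along the pin.
- **Pressed down:** The underside came to 30 mm above the desk, a 6 mm press that matches the bottom stop. The net downward push held steady at about 27 N, and the plate was level within about 0.25°. The force rose sharply over the last 1.6 mm, which also fits the stop.

**Checks that were off or limited:**
- About 12 N of sideways force along the rails remained at the end, probably the plate leaning on the pin. It was steady and moved nothing.
- I worked out the deck depth from the arm's height and the force, because the deck itself was hidden under the plate.
- The arm partly blocked the last scene view, but the tape, cell and tin looked undisturbed. I did not identify the eraser for certain.

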